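# Index the vial carousel to the next sample

## Task

Press the blue spring plunger of the vial carousel down with your fingertips and, with it down, turn the table by one hole only, whichever way brings the red-capped vial under the reader head. Let the plunger spring fully back up so that the table is locked there, then move clear. Pick nothing up, do not touch the vials, and leave the things standing around the carousel where they are.

Things in the scene. Friction and masses are not known exactly. Their poses are not given: they have to be found in the camera images.
- carousel: Fixed white base: disc of 290 mm diameter, 44 mm high. Origin: centre of its underside on the bench, on the turntable's vertical axis; +x points from that axis to the reader. Brass dots on the rim mark the six index holes, 60 degrees apart. On the 90 mm radius, at joint 0: plunger at 180 degrees, vials at 0 and +-60, empty pockets at +-120.
- read_spot (a point): Where the centre of the vial to be read must stand: 90 mm from the turntable's axis along the carousel's +x, 87.5 mm above the bench (centre height of a seated vial). The reader head is above it: a black lens, 26 mm across, underside 133 mm above the bench, under a bar 20 mm wide, 75 to 180 mm out along +x, top at 164 mm, on a slim post at its far end.
- turntable (a joint): Angle of the aluminium turntable (252 mm diameter, top 60 mm above the bench), rad, positive anticlockwise seen from above, 0 at the start, range -1.9 to 1.9. Locked in holes 60 degrees (1.047 rad) apart, play about 0.02 rad, unless the plunger is held down at least 11 mm; then it turns easily (0.06 N m) and stays where left. Plunger, guards and vial pockets ride on it.
- plunger (a joint): How far the plunger is pressed down, m: 0 fully up (locked in a hole), 0.013 fully down. The spring pushes back with 4 N at first, 9 N at the end. Let go within about 4 mm of arc (0.04 rad) of a hole, it springs up and centres the table; let go between holes, it stays about 10 mm down until the table is turned over a hole.
- plunger_top (a point): Centre of the flat top of the blue plunger head, 32 mm across, 88 mm above the bench when up, 75 mm fully pressed, 90 mm from the table's axis. A 38 mm collar round its foot ends at 70 mm. An orange guard stands on each side of it along the direction of turning, 60 mm clear between them, 34 mm long radially, tops at 98 mm; a fingertip that slips meets a guard and pushes the table by it.
- red_vial_center (a point): Centre of the red-capped glass vial, loose in its pocket (grey sleeve 33 mm across, 20 mm high): 24 mm diameter, cap 26 mm, 55 mm high, top 115 mm above the bench. It starts 60 degrees to one or the other side of the read spot, as seen from the axis (at +60: turn the table by -60; at -60: by +60).
- green_vial_center (a point): Centre of the green-capped vial, same size, in the pocket on the other side of the read spot.
- white_vial_center (a point): Centre of the white-capped vial, same size, at the read spot at the start.
- slide_box_center (a point): Bystander: centre of a red and white box of slides, 80 x 30 x 50 mm high, standing loose beside the carousel.
- amber_bottle_center (a point): Bystander: centre of an amber jar, 52 mm diameter, 100 mm high, standing loose beside the carousel.
- beaker_center (a point): Bystander: centre of a clear beaker, 56 mm diameter at the rim, 60 mm high, standing loose beside the carousel.

How it is judged (in metres and radians):
On the way, in this order (a step that is already met when the one before it is completed fails the run):
1. the plunger is pressed down (more than 9 mm) by the fingers with the table still in its first hole (value of joint plunger above 0.009 m and contact force between the fingers and plunger above 1 N and value of joint turntable between -0.15 and 0.15 rad), for 0.05 s.
2. the table is turned off its hole ((value of joint turntable above 0.4 rad or value of joint turntable below -0.4 rad)).
At the end, for the whole second after the job is handed in: Table at rest one hole (60 degrees, within 0.06 rad) from its start, red vial's centre within 8 mm of the read spot in plan, plunger up (under 3 mm down), all vials seated (within 5 mm in height, upright within 0.2 rad), the three bystanders within 15 mm of where they stood (horizontal distance between red_vial_center and read_spot below 0.008 m and (value of joint turntable between 0.9872 and 1.1072 rad or value of joint turntable between -1.1072 and -0.9872 rad) and value of joint plunger below 0.003 m and velocity of joint turntable between -0.03 and 0.03 rad/s and z of red_vial_center in the frame of carousel between 0.0825 and 0.0925 m and z of green_vial_center in the frame of carousel between 0.0825 and 0.0925 m and z of white_vial_center in the frame of carousel between 0.0825 and 0.0925 m and angle between each of red_vial_center, green_vial_center, white_vial_center's own z axis and vertical below 0.2 rad and distance of each of slide_box_center, amber_bottle_center, beaker_center from where it was at the start of the episode below 0.015 m); the robot touches nothing.
It fails at once if the table is turned more than 1.4 rad, well past the next hole (value of joint turntable above 1.4 rad or value of joint turntable below -1.4 rad).
It fails at once if a vial is touched by the robot (over 1 N) (contact force between any of the fingers, the arm and red_vial above 1 N or contact force between any of the fingers, the arm and green_vial above 1 N or contact force between any of the fingers, the arm and white_vial above 1 N).
It fails at once if a vial is lifted more than 10 mm (z of any of red_vial_center, green_vial_center, white_vial_center in the frame of carousel above 0.0975 m).
It fails at once if a bystander is moved more than 15 mm (distance of any of slide_box_center, amber_bottle_center, beaker_center from where it was at the start of the episode above 0.015 m).
It also fails if it takes over 34 s, if anything falls off the work surface, if the arm or the gripper's body presses on something with over 40 N, if the wrist force passes 120 N, or if a joint passes its speed limit or range.

## Robot

A 6-joint arm with a two-finger parallel gripper is mounted at the origin on the work surface. World frame = base frame: x ahead of the robot, y to its left, z up, the work surface at z = 0. Lengths are in mm, angles in degrees, forces in N, time in s.
With the tool pointing down it reaches from about 350 to 850 mm from the base axis. Payload 8.1 kg.
Tool frame: the origin (TCP) lies midway between the tips of the shut fingers; the grasp point (between the pads) lies 19 mm behind it; z points along the fingers, y is the line along which they close (so a half turn about z gives the same grasp; the last joint's range is limited). The gripper opens to 85 mm and grips with 20 to 120 N. Pads are 22 mm wide; open, the fingers measure 114 mm over their backs; the gripper's body (76 mm by 85 mm) begins 54 mm behind the grasp point. The pads swing forward as they close: fully open they stand 13 mm farther back than shut.
Start: joints at [71.253, 7.471, 85.268, -0, 87.261, -4.893], TCP at [143.648, 582.555, 231.292] pointing down, gripper open.
Joint ranges: [-169.43, 169.43], [-51.17, 129.36], [1.28, 143.12], [-76.62, 256.62], [0, 156.53], [-152.29, 152.29]. Speed limits (degrees/s): [136.94, 136.94, 159.86, 180, 180, 180].

## Interface

Orientations are given as [roll, pitch, yaw] about the fixed x, y, z axes, in that order (R = Rz(yaw) Ry(pitch) Rx(roll)).
In Python, from bench import r gives the robot as it stands. The module is installed in compiled form; this text tells all that it offers.
- The arm moves only by the tool jog_arm, never from a script. Its argument "rows" is a list of rows, each a list of 2 entries, a list of its own where there are three numbers: the shift along the tool's x, y, z in mm, then the turn, a rotation vector about the tool's x, y, z in rad. A call has 1 to 10 rows; each row is the pose to reach, as a shift and turn from the pose commanded when the call began, along the tool's axes at that moment; what a row does not reach only later rows make up. A row lasts 1/10 s, in which the tool goes at most 50 mm and 8.59 degrees, less where a joint would pass 70% of its speed; a pose out of reach is approached as far as the arm can. A call with a gripper value outside its range is refused whole. "grip" is the finger opening in mm, from 0 to 85.4, set as the call begins (left out, the last holds). The fingers move at their own pace and stop on an object; "force" is the grip in N (left out, the last holds). Time passes only in rows, so rows that repeat a pose let the fingers close. It gives the time, the measured TCP pose, the force, the opening and the grip force at its end, in the units of the state.
- r.sense(): the state, without advancing time (a new reading comes with each control period).
- r.snapshot(name): name is "scene" or "top" or "wrist"; returns (picture, depth): 384x512x3 uint8, blue, green, red; 384x512 float32, mm along the optical axis (not along the pixel's ray), 0 where there is no reading.
- r.camera_params(name): a dict with "fx", "fy", "cx", "cy" (pixels), "pose" (4x4, takes a point from camera to world coordinates); the wrist camera has in their place "tool_from_camera" (4x4, takes a point from camera to tool coordinates, whose origin is the TCP and whose axes are the flange's). Camera axes: x right, y down, z forward; pixel columns grow to the right and rows downward; lengths in mm; the calibration is good to about 2 mm. A picture is of the moment at which its call begins: read the wrist's pose just before it. camera_params takes no time and is no camera call.
- r.hand_in(): hands the job in; it is judged then, once.
The state is a dict: "time": time; "joint_pos": joint angles; "qd": joint speeds; "joint_efforts": joint torques, N m; "tool_pos": TCP position; "tcp_rot": TCP orientation; "ft_force": force on the tool from outside, world axes, zero at the start; "wrist_torque": the same for the moment, N m; "finger_gap": finger opening in mm; "grip_force": force on a finger pad.
Only numpy, scipy, OpenCV 4.12 (cv2) and the standard library are available. Lean on these libraries where they do the work, as an engineer would, in place of code of your own. Each camera call takes 0.05 s, during which the arm holds its last target. There are 200 camera calls.

## Working session

There is one attempt and no reset: what is moved stays moved. The work goes in short steps, Python scripts to look and compute and a tool call to move; the robot and the scene stay as the last step left them, time stands still between calls to the robot, and variables do not carry over. Pictures are saved under pics/ and viewed, at most 10 in all, crops included, and the job is handed in when it is done.

Besides the shell and the picture viewer there is one more tool, called as a command line: name --argument value ..., lists and objects as JSON in quotes. jog_arm: Moves the arm, as the interface text tells. Its arguments: {"type":"object","properties":{"rows":{"type":"array"},"grip":{"type":"number"},"force":{"type":"number"}},"required":["rows"]}

```bash
mkdir -p pics
python3 - <<'E'
from bench import r
import cv2,numpy as np
s=r.sense();print(s['time'],s['tool_pos'],s['tcp_rot'],s['finger_gap'])
for n in ("scene","top"):
    p,d=r.snapshot(n);cv2.imwrite(f"pics/{n}0.png",p);np.save(f"{n}0.npy",d)
    c=r.camera_params(n);print(n,c['fx'],c['cx'],c['cy'],np.round(c['pose'],3).tolist())
print(r.camera_params("wrist"))
E
```

```text
0.0 [143.47038311 582.02432609 230.2471973 ] [-1.79894161e+02 -6.86628575e-03  1.66148254e+02] 85.40845224569811
scene 475.70674148032407 259.8336408497433 191.90273139675983 [[0.864, 0.335, -0.376, 906.2], [0.504, -0.558, 0.66, -588.266], [0.011, -0.759, -0.651, 670.353], [0.0, 0.0, 0.0, 1.0]]
top 381.3910528508011 255.84984274927533 190.51163496853093 [[-0.007, -0.998, 0.061, 525.996], [-1.0, 0.007, -0.016, 46.387], [0.015, -0.061, -0.998, 843.073], [0.0, 0.0, 0.0, 1.0]]
{'fx': 291.2085808537231, 'fy': 291.2085808537231, 'cx': 256.5400570489119, 'cy': 190.08201638201047, 'tool_from_camera': array([[-3.95671043e-04, -9.60775279e-01, -2.77327797e-01,
         7.06708489e+01],
       [ 9.99999866e-01, -4.72812642e-04,  2.11286821e-04,
         6.94063313e-03],
       [-3.34123243e-04, -2.77327676e-01,  9.60775337e-01,
        -1.42089732e+02],
       [ 0.00000000e+00,  0.00000000e+00,  0.00000000e+00,
         1.00000000e+00]])}
```

View pics/scene0.png

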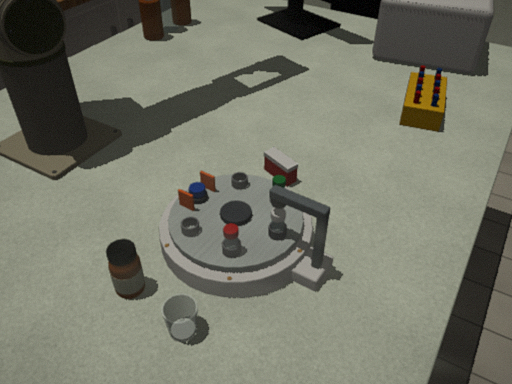

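View pics/top0.png

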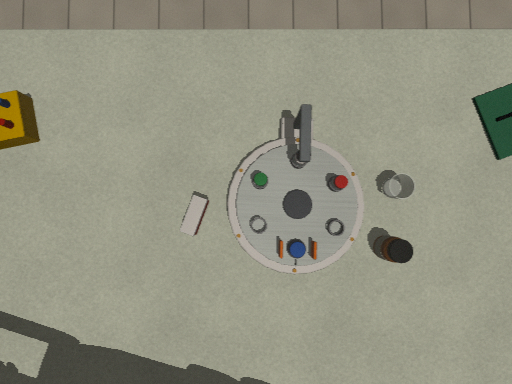

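The top view shows the plunger at (297,249), the reader bar at (306,132), and the red cap to the right at (340,182), which is -60°. The table therefore turns +60° anticlockwise. The jar is at (400,250), the beaker at (400,187) and the slide box at (195,215).

```bash
cat > h.py <<'E'
import cv2,numpy as np
from bench import r
def pose(c): return np.array(c['pose'])
def ray(c,T,uv,z):
    d=T[:3,:3]@np.array([(uv[0]-c['cx'])/c['fx'],(uv[1]-c['cy'])/c['fy'],1]);o=T[:3,3]
    return (o+d*(z-o[2])/d[2])[:2]
def blobs(p,lo,hi,amin=8):
    m=cv2.inRange(cv2.cvtColor(p,cv2.COLOR_BGR2HSV),np.array(lo),np.array(hi))
    n,_,s,c=cv2.connectedComponentsWithStats(m)
    return [(c[i],s[i,4]) for i in range(1,n) if s[i,4]>=amin]
COL=dict(blue=((105,120,40),(130,255,255)),green=((45,120,40),(85,255,255)),red=((0,170,80),(6,255,255)),
 orange=((7,180,100),(16,255,255)),brass=((14,100,100),(28,255,255)))
Z=dict(blue=88,green=115,red=115,orange=98,brass=44)
def tcpT(s):
    from scipy.spatial.transform import Rotation as R
    T=np.eye(4);T[:3,:3]=R.from_euler('xyz',s['tcp_rot'],degrees=True).as_matrix();T[:3,3]=s['tool_pos'];return T
E
python3 - <<'E'
from h import *
for n in("scene","top"):
    p=cv2.imread(f"pics/{n}0.png");c=r.camera_params(n);T=pose(c)
    for k in COL:
        for b,a in blobs(p,*COL[k],5):
            print(n,k,b.round(1),a,ray(c,T,b,Z[k]).round(1))
E
```

```text
scene blue [439.1  68.9] 14 [728.6 696.9]
scene blue [421.5  72.2] 10 [692.8 652.3]
scene blue [437.5  81. ] 12 [742.8 624.3]
scene blue [419.  85.] 13 [707.5 577.4]
scene blue [435.6  94.9] 11 [757.7 547.8]
scene blue [196.3 187.7] 138 [459.7 -49.3]
scene green [278.6 179.3] 97 [596.6  23.7]
scene red [422.7  66.1] 9 [695.6 631.1]
scene red [438.4  74.8] 5 [743.7 603. ]
scene red [420.4  78.6] 7 [710.2 558.7]
scene red [437.   87.6] 5 [758.1 533.1]
scene red [418.   91.8] 6 [724.3 488. ]
scene red [230.4 228.1] 109 [ 589.5 -129.2]
scene orange [206.5 174.1] 21 [460.2 -15.4]
scene orange [185.5 193. ] 33 [459.2 -81. ]
scene brass [425.3  92.6] 984 [719.3 631.6]
scene brass [166.7 244.9] 9 [ 474.3 -164.5]
scene brass [299.6 250.3] 9 [684.3 -54.5]
scene brass [229. 278.] 9 [ 610.9 -170.6]
top blue [297.1 249.2] 189 [456.2 -45.9]
top green [497.9 117.4] 1503 [ 710.9 -439.5]
top green [260.2 178.6] 123 [593.6  26.4]
top red [  1.9 121.5] 28 [706.3 520.2]
top red [340.7 181.4] 123 [ 587.2 -128.4]
top orange [280.7 248.2] 39 [459.4 -12.9]
top orange [314.5 250. ] 34 [455.2 -78.5]
top brass [ 11.2 116.6] 837 [734.3 547.4]
top brass [297.2 139.5] 10 [682.9 -54.7]
top brass [240.5 169.8] 10 [619.   65.8]
top brass [352.8 173.5] 10 [ 609.8 -171.4]
top brass [238. 235.] 9 [482.5  71.6]
top brass [351.7 238.9] 9 [ 472.5 -165.9]
top brass [294. 270.] 9 [409.3 -44.2]
```

jog_arm --rows '[[[-15, -18, 0], [0, 0, -0.02]], [[-44, -52, 0], [0, 0, -0.04]], [[-73, -86, 0], [0, 0, -0.06]], [[-102, -120, 0], [0, 0, -0.08]], [[-131, -154, 0], [0, 0, -0.1]], [[-160, -188, 0], [0, 0, -0.12]], [[-189, -223, 0], [0, 0, -0.14]], [[-218, -257, 0], [0, 0, -0.16]], [[-240, -283, 0], [0, 0, -0.18]], [[-250, -295, 0], [0, 0, -0.2]]]' --grip 0

```text
time: 1.1
tool_pos: [316.5, 233.8, 231.0]
tcp_rot: [-180.0, 0.0, 177.5]
ft_force: [-0.1, 0.4, -0.3]
finger_gap: -0.2
grip_force: 0.0
```

jog_arm --rows '[[[-12, -22, 0], [0, 0, 0]], [[-34, -62, 0], [0, 0, 0]], [[-56, -102, 0], [0, 0, 0]], [[-78, -142, 0], [0, 0, 0]], [[-100, -182, 0], [0, 0, 0]], [[-122, -222, 0], [0, 0, 0]], [[-140, -254, 0], [0, 0, 0]], [[-150, -272, 0], [0, 0, 0]], [[-152, -276, 0], [0, 0, 0]], [[-152, -276, 0], [0, 0, 0]]]'

```text
time: 2.1
tool_pos: [455.8, -46.1, 230.8]
tcp_rot: [180.0, -0.1, 177.5]
ft_force: [-0.2, -0.6, -0.4]
finger_gap: -0.1
grip_force: 0.0
```

Run:
```python
from h import *
s=r.sense();print(s['tool_pos'],s['tcp_rot'])
p,d=r.snapshot("wrist");c=r.camera_params("wrist");T=tcpT(s)@c['tool_from_camera'];cv2.imwrite("pics/w1.png",p)
for k in('blue','orange','brass','red','green'):
    for b,a in blobs(p,*COL[k]): print(k,b.round(1),a,ray(c,T,b,Z[k]).round(1))
print(r.sense()['tool_pos'])
```

```text
[455.76756216 -46.09060392 230.82563243] [ 1.79978132e+02 -6.95644426e-02  1.77525310e+02]
blue [257.4 177.6] 752 [454.2 -45. ]
orange [ 75.7 164.6] 255 [ 431.3 -218.3]
orange [224. 179.] 196 [451.7 -77.4]
orange [290.9 179.1] 188 [454.7 -12.4]
brass [257.1 128.5] 36 [408.9 -43.2]
brass [223.2 170.3] 17 [454.4 -84.3]
brass [223.4 185.6] 28 [472.7 -85.5]
brass [358.7 187.5] 34 [481.9  72.9]
brass [156.3 188.4] 34 [ 472.6 -164.4]
red [411.2 199.9] 123 [475.3  97.4]
red [416.8 218.3] 10 [493.9 104.6]
red [405.  236.9] 16 [512.7  95.3]
[455.63793384 -45.37377862 230.91800855]
```

View pics/w1.png

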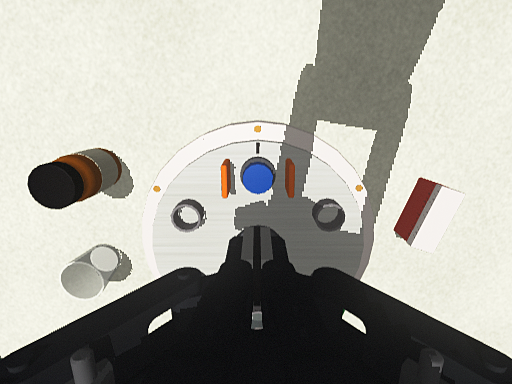

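The wrist view shows the blue plunger at (257,178), centred between the orange guards at (224,179) and (291,179). Both views agree on its position to about 1 mm, so I can descend.

jog_arm --rows '[[[0, 0, 15], [0, 0, 0]], [[0, 0, 40], [0, 0, 0]], [[0, 0, 70], [0, 0, 0]], [[0, 0, 100], [0, 0, 0]], [[0, 0, 120], [0, 0, 0]], [[0, 0, 130], [0, 0, 0]], [[0, 0, 134], [0, 0, 0]], [[0, 0, 136], [0, 0, 0]], [[0, 0, 136], [0, 0, 0]]]'

```text
time: 3.05
tool_pos: [456.7, -45.8, 96.1]
tcp_rot: [-180.0, 0.1, 177.6]
ft_force: [-0.7, 0.1, -0.6]
finger_gap: 0.0
grip_force: 0.0
```

jog_arm --rows '[[[0, 0, 2], [0, 0, 0]], [[0, 0, 4], [0, 0, 0]], [[0, 0, 6], [0, 0, 0]], [[0, 0, 8], [0, 0, 0]], [[0, 0, 10], [0, 0, 0]], [[0, 0, 12], [0, 0, 0]], [[0, 0, 14], [0, 0, 0]], [[0, 0, 16], [0, 0, 0]], [[0, 0, 16], [0, 0, 0]]]'

```text
time: 3.95
tool_pos: [456.2, -45.9, 79.5]
tcp_rot: [-180.0, 0.0, 177.6]
ft_force: [-2.8, -0.1, 6.8]
finger_gap: -0.1
grip_force: 3.3
```

jog_arm --rows '[[[0, 0, 1.5], [0, 0, 0]], [[0, 0, 3], [0, 0, 0]], [[0, 0, 4.5], [0, 0, 0]], [[0, 0, 4.5], [0, 0, 0]], [[0, 0, 4.5], [0, 0, 0]]]'

```text
time: 4.45
tool_pos: [456.2, -45.9, 75.3]
tcp_rot: [-180.0, 0.0, 177.6]
ft_force: [-3.3, 0.8, 8.2]
finger_gap: -0.2
grip_force: 4.1
```

jog_arm --rows '[[[0, 0, 0.7], [0, 0, 0]], [[0, 0, 1.2], [0, 0, 0]], [[0, 0, 1.2], [0, 0, 0]]]'

```text
time: 4.75
tool_pos: [456.2, -46.0, 74.8]
tcp_rot: [-180.0, -0.0, 177.6]
ft_force: [-7.9, 1.1, 16.2]
finger_gap: 0.2
grip_force: 7.9
```

jog_arm --rows '[[[-0.1, -3.1, 0], [0, 0, -0.035]], [[-0.3, -7.8, 0], [0, 0, -0.087]], [[-0.9, -12.5, 0], [0, 0, -0.14]], [[-1.7, -17.2, 0], [0, 0, -0.192]], [[-2.7, -21.8, 0], [0, 0, -0.244]], [[-3.9, -26.3, 0], [0, 0, -0.297]], [[-5.4, -30.8, 0], [0, 0, -0.349]], [[-7.8, -36.6, 0], [0, 0, -0.419]], [[-10.5, -42.3, 0], [0, 0, -0.489]], [[-12.1, -45, 0], [0, 0, -0.524]]]'

```text
time: 5.75
tool_pos: [467.4, -92.2, 74.8]
tcp_rot: [-179.9, 0.1, -152.2]
ft_force: [-2.2, -0.9, 10.9]
finger_gap: -0.1
grip_force: 5.7
```

```bash
cat > ang.py <<'E'
from h import *
s=r.sense();print(s['time'],s['tool_pos'].round(1),s['ft_force'].round(1))
p,d=r.snapshot("top");c=r.camera_params("top");T=pose(c);C=np.array([546,-49.8])
cv2.imwrite(f"pics/t{s['time']:.2f}.png",p)
print('tcp ang',np.degrees(np.arctan2(*(s['tool_pos'][:2]-C)[::-1]))-177.7)
for k,a0 in(('green',57.7),('red',-62.3),('blue',177.7),('orange',177.7)):
    for b,a in blobs(p,*COL[k]):
        v=ray(c,T,b,Z[k])-C
        if np.linalg.norm(v)<140: print(k,b.round(1),a,np.linalg.norm(v).round(1),(np.degrees(np.arctan2(v[1],v[0]))-a0).round(1))
E
python3 ang.py
```

```text
5.75 [467.4 -92.2  74.8] [-2.2 -0.9 10.9]
tcp ang -329.3769428907003
green [253.3 202.3] 125 89.8 30.9
red [323.6 163.6] 122 88.8 31.0
```

jog_arm --rows '[[[-0.1, -3.1, 0.2], [0, 0, -0.035]], [[-0.3, -7.8, 0.3], [0, 0, -0.087]], [[-0.9, -12.5, 0.3], [0, 0, -0.14]], [[-1.7, -17.2, 0.3], [0, 0, -0.192]], [[-2.7, -21.8, 0.3], [0, 0, -0.244]], [[-3.9, -26.3, 0.3], [0, 0, -0.297]], [[-5.4, -30.8, 0.3], [0, 0, -0.349]], [[-7.8, -36.6, 0.3], [0, 0, -0.419]], [[-10.5, -42.3, 0.3], [0, 0, -0.489]], [[-11.7, -44.3, 0.3], [0, 0, -0.513]]]'

```text
time: 6.8
tool_pos: [507.1, -75.2, 68.4]
tcp_rot: [-177.8, -3.9, -127.1]
ft_force: [-0.8, 0.4, -0.2]
finger_gap: -0.2
grip_force: 0.0
```

```bash
python3 ang.py
```

```text
6.8 [507.1 -75.2  68.4] [-0.8  0.4 -0.2]
tcp ang -324.6064599785697
green [256.2 215.5] 85 87.4 47.5
red [313.5 158.9] 86 89.2 44.8
```

```bash
python3 - <<'E'
from h import *
s=r.sense()
for k in s: print(k,np.round(s[k],2))
E
ls pics
```

```text
time 6.85
joint_pos [ -10.96    2.43  108.48   -4.77   68.97 -152.23]
qd [-1.61 -0.35  0.67  0.79  0.44  0.  ]
joint_efforts [-7.700e-01 -4.766e+01 -4.595e+01 -8.300e-01 -1.000e-02  0.000e+00]
tool_pos [506.8  -74.87  68.08]
tcp_rot [-177.87   -3.92 -127.09]
ft_force [-0.76  0.77  0.58]
wrist_torque [ 0.05  0.01 -0.02]
grip_force 0.0
finger_gap -0.07
scene0.png
t5.75.png
t6.80.png
top0.png
w1.png
```

View pics/t6.80.png

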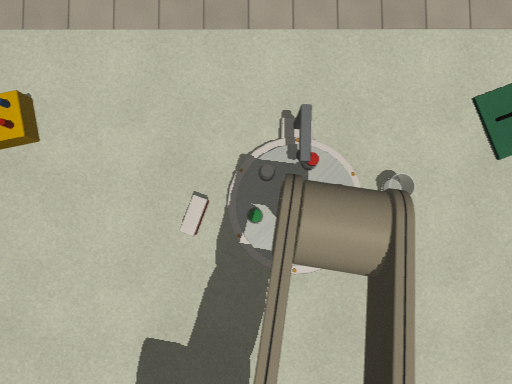

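J6 reached its limit of -152°, so the tool slipped inward off the plunger, leaving the table at about 46°. I'll lift straight out and re-approach with the yaw 90° back.

jog_arm --rows '[[[0, 0, -5], [0, 0, 0]], [[0, 0, -20], [0, 0, 0]], [[0, 0, -45], [0, 0, 0]], [[0, 0, -75], [0, 0, 0]], [[0, 0, -105], [0, 0, 0]], [[0, 0, -130], [0, 0, 0]], [[0, 0, -145], [0, 0, 0]], [[0, 0, -150], [0, 0, 0]], [[0, 0, -150], [0, 0, 0]]]'

```text
time: 7.75
tool_pos: [508.6, -64.8, 218.8]
tcp_rot: [-177.8, -3.9, -127.3]
ft_force: [-0.8, 0.5, -1.1]
finger_gap: -0.2
grip_force: 0.0
```

```bash
cat > go.py <<'E'
import sys
from h import *
from scipy.spatial.transform import Rotation as R
x,y,z,yaw=map(float,sys.argv[1:])
s=r.sense();T=tcpT(s);print(s['time'],s['joint_pos'].round(1),T[:3,3].round(1),s['tcp_rot'].round(1))
print('shift',(T[:3,:3].T@(np.array([x,y,z])-T[:3,3])).round(1),'rotvec',(R.from_matrix(T[:3,:3].T)*R.from_euler('xyz',[180,0,yaw],degrees=True)).as_rotvec().round(3))
E
python3 go.py 440 -90 231 137.7; python3 ang.py
```

```text
7.75 [  -9.8   -5.6   99.9   -4.5   85.5 -152.3] [508.6 -64.8 218.8] [-177.8   -3.9 -127.3]
shift [62.2 39.  -9.5] rotvec [-0.085 -0.019  1.659]
7.75 [508.6 -64.8 218.8] [-0.8  0.5 -1.1]
tcp ang -335.82169272123974
green [254.6 215. ] 125 90.2 46.5
```

jog_arm --rows '[[[6, 4, -1], [-0.006, -0.001, 0.12]], [[12, 8, -2], [-0.012, -0.003, 0.24]], [[19, 12, -3], [-0.019, -0.004, 0.36]], [[25, 16, -4], [-0.025, -0.006, 0.48]], [[31, 20, -5], [-0.031, -0.007, 0.6]], [[37, 24, -6], [-0.037, -0.008, 0.72]], [[44, 28, -7], [-0.043, -0.01, 0.84]], [[50, 31, -8], [-0.049, -0.011, 0.96]], [[56, 35, -9], [-0.055, -0.012, 1.08]], [[62, 39, -9.5], [-0.061, -0.014, 1.2]]]'

```text
time: 8.8
tool_pos: [438.7, -89.5, 228.5]
tcp_rot: [-178.7, -0.8, 163.7]
ft_force: [0.2, -0.2, 0.5]
finger_gap: -0.0
grip_force: 0.0
```

```bash
python3 go.py 440 -90 231 137.7
```

```text
8.8 [-17.1 -15.7 107.7  -1.3  88.9 -90.8] [438.7 -89.5 228.5] [-178.7   -0.8  163.7]
shift [-1.3 -0.2 -2.5] rotvec [-0.025 -0.009  0.454]
```

jog_arm --rows '[[[0, 0, -0.5], [-0.006, -0.002, 0.11]], [[0, 0, -1], [-0.012, -0.004, 0.23]], [[-1, 0, -2], [-0.018, -0.007, 0.34]], [[-1.3, 0, -2.5], [-0.025, -0.009, 0.454]], [[-1.3, 0, -2.5], [-0.025, -0.009, 0.454]]]'

```text
time: 9.3
tool_pos: [440.4, -89.8, 231.2]
tcp_rot: [180.0, 0.0, 137.9]
ft_force: [0.1, -0.2, -0.3]
finger_gap: -0.2
grip_force: 0.0
```

```bash
python3 - <<'E'
from h import *
s=r.sense();print(s['tool_pos'],s['tcp_rot'])
p,d=r.snapshot("wrist");c=r.camera_params("wrist");T=tcpT(s)@c['tool_from_camera'];cv2.imwrite("pics/w2.png",p)
for k,z in(('blue',78),('orange',98),('brass',44),('green',115)):
    for b,a in blobs(p,*COL[k],15):
        q=ray(c,T,b,z);v=q-[546,-49.8];print(k,b.round(1),a,q.round(1),np.linalg.norm(v).round(1),np.degrees(np.arctan2(v[1],v[0])).round(1)%360)
E
python3 ang.py
```

```text
[440.37104177 -89.81877553 231.24557999] [1.79982289e+02 1.14811165e-02 1.37880055e+02]
blue [267.2 215. ] 607 [ 479.8 -109.9] 89.4 222.2
orange [272.6 190. ] 215 [457.4 -84. ] 95.0 201.1
orange [161.8 255.5] 162 [ 433.1 -217.7] 202.3 236.1
brass [394.1  98.9] 39 [482.2  72.7] 138.2 117.5
brass [269.1 121.3] 35 [409.2 -43. ] 136.9 177.2
brass [457.2 192. ] 27 [619.1  67.8] 138.5 58.1
brass [229.1 229. ] 28 [ 472.7 -164.3] 136.0 237.4
green [421.5 162.6] 246 [523.7  34.8] 87.5 104.7
9.35 [440.4 -89.8 231.5] [-0.   0.1  0.2]
tcp ang -336.9361571925684
red [313.4 158.9] 85 89.1 44.9
blue [329.4 235.6] 187 87.9 -314.3
orange [343.  224.5] 46 95.1 -293.8
```

View pics/w2.png

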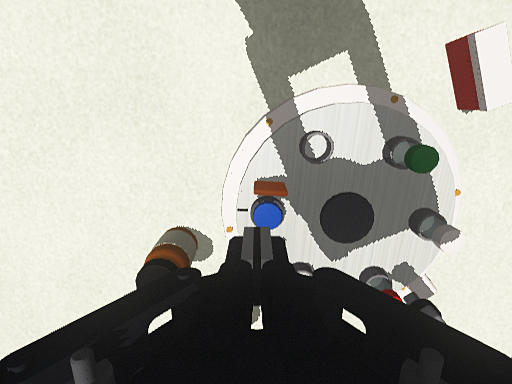

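The wrist view shows the plunger at (267,215) with one guard visible at (272,190), and the vials seated. I estimate the table at 45.7° and the plunger at about (480,-111).

jog_arm --rows '[[[-12, 3, 0], [0, 0, 0]], [[-30, 8, 0], [0, 0, 0]], [[-43, 11, 5], [0, 0, 0]], [[-43, 11, 30], [0, 0, 0]], [[-43, 11, 60], [0, 0, 0]], [[-43, 11, 90], [0, 0, 0]], [[-43, 11, 115], [0, 0, 0]], [[-43, 11, 125], [0, 0, 0]], [[-43, 11, 128], [0, 0, 0]], [[-43, 11, 128], [0, 0, 0]]]'

```text
time: 10.4
tool_pos: [481.2, -110.6, 105.5]
tcp_rot: [179.9, 0.2, 138.1]
ft_force: [0.5, -0.6, 0.1]
finger_gap: -0.2
grip_force: 0.0
```

```bash
python3 go.py 480 -111 78 137.7; python3 ang.py
```

```text
10.4 [-18.9  -3.6 110.1   0.   73.3 -67. ] [ 481.2 -110.6  105.5] [179.9   0.2 138.1]
shift [ 0.7 -1.1 27.5] rotvec [0.001 0.003 0.006]
10.4 [ 481.2 -110.6  105.5] [ 0.5 -0.6  0.1]
tcp ang -314.51815079954577
green [254.4 215. ] 119 90.4 46.3
red [313.4 159. ] 88 89.0 44.9
blue [324.3 238.6] 23 85.7 -321.8
```

jog_arm --rows '[[[0, -1, 5], [0, 0, 0]], [[0, -1, 12], [0, 0, 0]], [[0, -1, 18], [0, 0, 0]], [[0, -1, 22], [0, 0, 0]], [[0, -1, 25], [0, 0, 0]], [[0, -1, 27], [0, 0, 0]], [[0, -1, 28], [0, 0, 0]], [[0, -1, 28], [0, 0, 0]]]'

```text
time: 11.25
tool_pos: [480.8, -111.9, 78.0]
tcp_rot: [179.9, 0.2, 138.0]
ft_force: [-3.2, -0.4, 7.4]
finger_gap: -0.0
grip_force: 3.6
```

jog_arm --rows '[[[0, 0, 1], [0, 0, 0]], [[0, 0, 2], [0, 0, 0]], [[0, 0, 3], [0, 0, 0]], [[0, 0, 3.7], [0, 0, 0]], [[0, 0, 3.7], [0, 0, 0]]]'

```text
time: 11.75
tool_pos: [481.3, -112.3, 74.9]
tcp_rot: [179.9, 0.3, 138.0]
ft_force: [-3.3, -2.1, 8.9]
finger_gap: -0.4
grip_force: 4.6
```

jog_arm --rows '[[[-1.5, -0.1, 0.4], [0, 0, -0.017]], [[-5.5, -0.2, 0.5], [0, 0, -0.061]], [[-11, -0.1, 0.5], [0, 0, -0.122]], [[-16.5, 0.3, 0.5], [0, 0, -0.183]], [[-20.5, 0.9, 0.5], [0, 0, -0.229]], [[-21.9, 1.1, 0.5], [0, 0, -0.244]], [[-21.9, 1.1, 0.5], [0, 0, -0.244]]]'

```text
time: 12.45
tool_pos: [499.1, -126.4, 74.9]
tcp_rot: [180.0, 0.4, 152.0]
ft_force: [-0.4, -2.2, 9.1]
finger_gap: 0.1
grip_force: 4.7
```

```bash
python3 ang.py
```

```text
12.45 [ 499.1 -126.4   74.9] [-0.4 -2.2  9.1]
tcp ang -299.20862409785843
green [257.9 226. ] 85 91.9 60.1
orange [335.9 244.4] 8 106.9 -316.4
```

jog_arm --rows '[[[0, 0, -4], [0, 0, 0]], [[0, 0, -8], [0, 0, 0]], [[0, 0, -13], [0, 0, 0]], [[0, 0, -20], [0, 0, 0]], [[0, 0, -40], [0, 0, 0]], [[0, 0, -70], [0, 0, 0]], [[0, 0, -105], [0, 0, 0]], [[0, 0, -135], [0, 0, 0]], [[0, 0, -150], [0, 0, 0]], [[0, 0, -155], [0, 0, 0]]]'

```text
time: 13.5
tool_pos: [497.7, -125.2, 229.7]
tcp_rot: [179.9, 0.3, 152.0]
ft_force: [-0.1, 0.3, 0.5]
finger_gap: 0.1
grip_force: 0.0
```

jog_arm --rows '[[[20, 0, 0], [0, 0, 0]], [[60, 0, 0], [0, 0, 0]], [[90, 0, 0], [0, 0, 0]], [[100, 0, 0], [0, 0, 0]], [[100, 0, 0], [0, 0, 0]]]'

```text
time: 14.0
tool_pos: [407.6, -77.5, 226.4]
tcp_rot: [180.0, 0.1, 152.0]
ft_force: [0.7, 0.4, -0.2]
finger_gap: -0.0
grip_force: 0.0
```

```bash
python3 ang.py
python3 - <<'E'
from h import *
s=r.sense()
p,d=r.snapshot("wrist");c=r.camera_params("wrist");T=tcpT(s)@c['tool_from_camera'];cv2.imwrite("pics/w3.png",p)
for k in('blue','orange'):
    for b,a in blobs(p,*COL[k],15):
        i,j=b.round().astype(int);Zd=d[j,i]
        print(k,b,a,(T@[(i-c['cx'])/c['fx']*Zd,(j-c['cy'])/c['fy']*Zd,Zd,1]).round(1))
p,d=r.snapshot("scene");cv2.imwrite("pics/s3.png",cv2.resize(p[120:340,80:340],None,fx=2.5,fy=2.5))
E
```

```text
14.0 [407.6 -77.5 226.4] [ 0.7  0.4 -0.2]
tcp ang -346.36096741972295
red [299.  162.1] 9 79.0 63.2
blue [336.9 227. ] 189 89.0 -299.6
orange [346.3 212.7] 44 94.2 -279.2
orange [329.2 241.5] 47 94.3 -320.0
orange [145.61904762 260.25108225] 231 [ 435.3 -233.4   75.3    1. ]
```

View pics/s3.png

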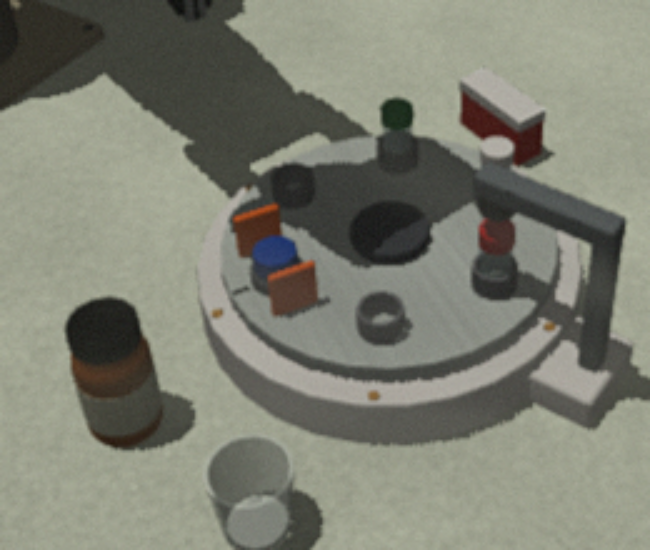

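The scene crop shows the red cap at (497,235) under the reader, all vials upright, the plunger at (275,250), and the bystanders in place. Next I'll check the plunger height.

Run:
```python
from h import *
c=r.camera_params("top");T=pose(c);p,d=r.snapshot("top")
def h(D,uv): 
    i,j=np.round(uv).astype(int);Z=np.median(D[j-2:j+3,i-2:i+3]);return (T@[(i-c['cx'])/c['fx']*Z,(j-c['cy'])/c['fy']*Z,Z,1]).round(1)[:3]
print('now',h(d,[337,227]),'start',h(np.load('top0.npy'),[297,249]))
```

```text
now [ 499.  -125.7   87.5] start [456.5 -45.8  86.9]
```

The plunger is fully up and locked, so I'm handing in.

```bash
python3 -c "
from bench import r
print(r.hand_in())"
```

```text
the job is handed in; nothing more can be done
None
```

I turned the table +60° (one hole) and handed the job in: the red vial is under the reader, the plunger is back up and locked, and the arm is clear; the fingers slipped off the plunger once at about 46° when joint 6 hit its limit, so I re-pressed it to finish, and no verdict came back.

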